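# Move a freshly painted drawer front to the drying saddles with a lifter

### The job

The white drawer front on the two low battens has just been painted, so the gripper must not touch it: slide the steel lifter under it, between the battens, and carry it level to the drying rack. Lower it with the lifter into the notches of both saddles, so that it lies level and about centred across them, then draw the lifter out and lay it flat on the bench, clear of the drawer front. Leave the other things on the bench where they are.

Things in the scene. Friction and masses are not known exactly. Their poses are not given: they have to be found in the camera images.
- lifter: flat steel lifter (a wide spatula), lying on the bench. Origin: centre of the blade's underside; x points to the blade's free front edge, z up. Blade 94 (x) x 80 (y) x 3 mm; behind it a tang, 36 mm wide, 3 mm thick, runs back to x = -175 mm and carries a bar handle on two posts. 240 g
- lifter_grip (a point): middle of the lifter's wooden bar handle, 125 mm behind and 50 mm above the lifter's origin. The handle runs along the lifter's x: 90 mm long, 24 mm wide (y), 26 mm tall, with a free gap of 34 mm between it and the tang
- lifter_blade (a point): centre of the upper face of the lifter's blade, 3 mm above the lifter's origin
- front: white painted drawer front, 90 (x) x 220 (y) x 11 mm (8 mm plate with a 3 mm raised border on top), about 130 g, lying across the two battens. Origin: centre of its underside; y along its length, z up. It is the same either way round
- battens: two plain wooden battens fixed to the bench on a card sheet, to the left or right. Origin: midway between them, at bench level; x along the battens. Each is 170 mm long, 20 mm wide, 20 mm high, at y = -80 and +80 mm: 140 mm free between them, and a gap 20 mm high under the drawer front, open at both ends
- rack: plywood drying rack fixed to the bench on the other side. Origin: centre of its underside; x along the saddles. Base 150 (x) x 200 x 10 mm; two upright saddles 28 mm thick at y = -84 and +84 mm, open between (140 mm free). Each notch is 114 mm long in x, centred, its seat 50 mm above the bench, end lips up to 62 mm. The drawer front goes across both, its 90 mm width in the notches
- glue: white glue bottle, 60 mm across, 170 mm tall; a bystander, leave it alone. Origin: centre of its underside
- can: spray can, 60 mm across, 150 mm tall; a bystander, leave it alone. Origin: centre of its underside
- brush: brush, 160 mm long, lying flat; a bystander, leave it alone. Origin: centre of its underside
- bush: small upright steel bush, 32 mm across, 30 mm tall; a bystander, leave it alone. Origin: centre of its underside
- sander: cork sanding block, 50 x 90 x 28 mm; a bystander, leave it alone. Origin: centre of its underside
- tape: roll of masking tape lying flat, 100 mm across, 25 mm high; a bystander, leave it alone. Origin: centre of its underside
- driver: screwdriver, 150 mm long, lying flat; a bystander, leave it alone. Origin: centre of its underside
Mind the look-alikes: they are no part of the job. Leave any orange look-alike of the rack alone.

How it is judged:
By the outcome, as a careful person would: the job done as asked, in the order asked, and still so for the second after the job is handed in, with the robot touching nothing.
It also fails if it takes over 64 s, if anything falls off the work surface, if the arm or the gripper's body presses on something with over 40 N, if the wrist force passes 120 N, or if a joint passes its speed limit or range.

### The arm

A 6-joint arm with a two-finger parallel gripper is mounted at the origin on the work surface. World frame = base frame: x ahead of the robot, y to its left, z up, the work surface at z = 0. Lengths are in m, angles in rad, forces in N, time in s.
With the tool pointing down it reaches from about 0.3 to 0.85 m from the base axis. Payload 5.4 kg.
Tool frame: the origin (TCP) lies between the finger pads; the fingertips stand 11 mm ahead of it and the grasp point (between the pads) lies 8 mm behind it; z points along the fingers, y is the line along which they close (so a half turn about z gives the same grasp; the last joint's range is limited). The gripper opens to 85 mm and grips with 20 to 120 N. Pads are 22 mm wide; open, the fingers measure 114 mm over their backs; the gripper's body (76 mm by 85 mm) begins 54 mm behind the grasp point. The pads swing forward as they close: fully open they stand 13 mm farther back than shut.
Start: joints at [-1.348, 0.158, 1.597, -0, 1.386, -0.21], TCP at [0.241, -0.522, 0.211] pointing down, gripper open.
Joint ranges: [-2.91, 2.91], [-0.94, 2.29], [0.18, 2.7], [-1.29, 4.43], [0.17, 2.64], [-3, 3]. Speed limits (rad/s): [2.57, 2.57, 3.14, 3.14, 3.14, 3.14].

### API

Orientations are given as a unit quaternion [x, y, z, w].
In Python, from station import r gives the robot as it stands.
- The arm moves only by the shell command python3 -m jog 'ROWS'. ROWS is JSON, a list that holds one entry, the list of rows, each a list of 7 numbers: the closure, from -1 (fully open) to 1 (shut), then the shift along the tool's x, y, z in mm, then the turn, a rotation vector about the tool's x, y, z in rad. A call has 1 to 12 rows; each row shifts and turns the commanded pose from where the row before left it, along the tool's axes as they then stand; what a row does not reach is not made up. A row lasts 1/8 s, in which the tool goes at most 62.5 mm and 10.7 degrees, less where a joint would pass 70% of its speed; a pose out of reach is approached as far as the arm can. A call is refused whole if a number of a shift passes 62.5 or a number of a turn 0.188, either way. A call with a gripper value outside its range is refused whole. The fingers move at their own pace and stop on an object; the grip force is fixed at half the most. Time passes only in rows, so rows that do not move let the fingers close. It gives the time, the measured TCP pose, the force, the opening and the grip force at its end, in the units of the state.
- r.observe(): the state, without advancing time (a new reading comes with each control period).
- r.camera(name): name is "scene" or "top"; returns the picture (400x640x3 uint8, red, green, blue); there is no depth.
- r.get_calibration(name): a dict with "fov_y" (degrees; the focal length in pixels is half the picture's height over the tangent of half this angle, whatever the lens; pixels are square), "cx", "cy" (the principal point, pixels), "R" (3x3) and "t" (3): a world point X has camera coordinates R X + t. Camera axes: x right, y down, z forward; pixel columns grow to the right and rows downward; lengths in m; the calibration is good to about 2 mm. A picture is of the moment at which its call begins. get_calibration takes no time and is no camera call.
- r.job_done(): hands the job in; it is judged then, once.
The state is a dict: "time_s": time; "joint_positions": joint angles; "qvel": joint speeds; "tau": joint torques, N m; "eef_pos": TCP position; "tcp_rot": TCP orientation; "force": force on the tool from outside, world axes, zero at the start; "moment": the same for the moment, N m; "grip_width": opening from 0.0 (shut) to 1.0 (fully open); "grasp_force": force on a finger pad.
Only numpy, scipy, OpenCV 4.12 (cv2) and the standard library are available. Lean on these libraries where they do the work, as an engineer would, in place of code of your own. Each camera call takes 0.05 s, during which the arm holds its last target. There are 200 camera calls.

## Working session

There is one attempt and no reset: what is moved stays moved. The work goes in short steps, Python scripts to look and compute and a shell command to move; the robot and the scene stay as the last step left them, time stands still between calls to the robot, and variables do not carry over. Pictures are saved under pics/ and viewed, at most 10 in all, crops included, and the job is handed in when it is done.

```bash
mkdir -p pics; python3 - <<'E'
from station import r
import cv2
for n in("scene","top"):
    cv2.imwrite(f"pics/{n}0.png",r.camera(n)[:,:,::-1]); print(n,r.get_calibration(n))
print(r.observe())
E
```

```text
scene {'fov_y': 49.17842045092229, 'cx': 319.6127204316376, 'cy': 204.24653247203938, 'R': array([[-0.4741707 ,  0.8802852 , -0.01612803],
       [ 0.5479462 ,  0.28071704, -0.78800565],
       [-0.6891423 , -0.38248648, -0.61545672]]), 't': array([ 0.25776711, -0.22139311,  1.73078802])}
top {'fov_y': 43.248464138951746, 'cx': 323.8250308400558, 'cy': 200.52455478419947, 'R': array([[-0.02051731, -0.99969355, -0.01385058],
       [-0.99544456,  0.02171633, -0.09283598],
       [ 0.09310831,  0.01188274, -0.99558508]]), 't': array([0.00829813, 0.52783074, 1.70783275])}
{'time_s': 0.1, 'joint_positions': array([-1.34812371e+00,  1.59010226e-01,  1.59811532e+00, -1.36142440e-07,
        1.38624764e+00, -2.10112222e-01]), 'qvel': array([-1.11603442e-03, -1.50817974e-03, -3.65133933e-03,  1.72856101e-03,
        5.94683086e-04,  6.95428561e-05]), 'tau': array([-9.42373008e-04, -3.96992254e+01, -3.32337999e+01, -3.24926468e-04,
        4.21990320e-03,  2.13806146e-05]), 'eef_pos': array([ 0.24099519, -0.52140365,  0.20969731]), 'tcp_rot': array([ 9.76677989e-01,  2.14707507e-01, -5.65792188e-06, -8.90249830e-04]), 'force': array([0.19318732, 0.7300161 , 0.74411097]), 'moment': array([ 0.02868588,  0.04254641, -0.00300019]), 'grasp_force': 0.0, 'grip_width': 1.0000265823493575}
```

View pics/top0.png

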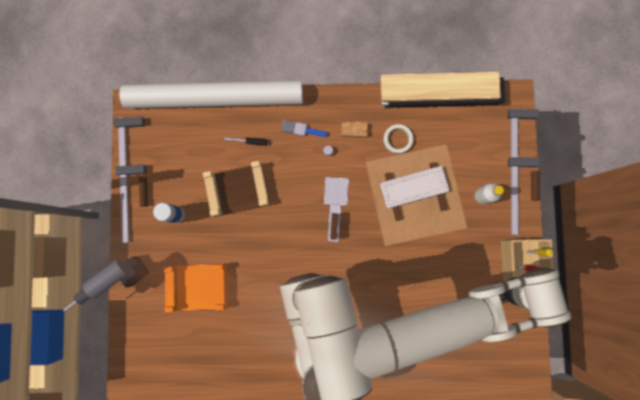

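View pics/scene0.png

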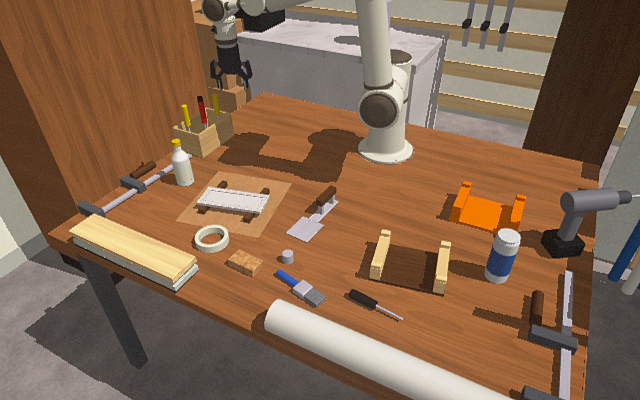

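The top view shows the lifter at about (336,205), the front on its battens at (415,187), the plywood rack at (237,187), and the orange look-alike at (195,287). The scene view agrees: rack at (410,265), orange one at (487,210). The plywood rack fits because it is uncoloured wood with two notched saddles. I'll confirm it in an enlarged crop.

```bash
cat > h.py <<'E'
import numpy as np, cv2
from station import r
from scipy.spatial.transform import Rotation as Ro
def cal(n):
    c=r.get_calibration(n); return c, 200/np.tan(np.radians(c["fov_y"]/2))
def plane(n,uv,z):
    c,f=cal(n); uv=np.atleast_2d(uv).astype(float); R=np.array(c["R"]);t=np.array(c["t"])
    d=np.c_[(uv[:,0]-c["cx"])/f,(uv[:,1]-c["cy"])/f,np.ones(len(uv))]@R; o=-R.T@t
    return o+d*((z-o[2])/d[:,2])[:,None]
def proj(n,X):
    c,f=cal(n); p=np.atleast_2d(X)@np.array(c["R"]).T+c["t"]
    return np.c_[f*p[:,0]/p[:,2]+c["cx"],f*p[:,1]/p[:,2]+c["cy"]]
def rect(n,mask,z):
    "largest blob -> world polygon at z -> min-area rect (mm): centre, size, angle of long side"
    k,l,s,_=cv2.connectedComponentsWithStats(mask.astype(np.uint8)); i=1+s[1:,4].argmax()
    v,u=np.nonzero(l==i); P=np.concatenate([plane(n,np.c_[u+a,v+b],z)[:,:2] for a in(-.5,.5) for b in(-.5,.5)])*1000
    (c,(w,h),a)=cv2.minAreaRect(P.astype(np.float32)); a=a if w>h else a+90
    return np.round(c,1),np.round(sorted((w,h)),1),round((a+90)%180-90,1),len(u),np.round(P.mean(0),1)
E
python3 - <<'E'
from h import *
T=cv2.imread("pics/top0.png");S=cv2.imread("pics/scene0.png")
a=cv2.resize(T[115:250,190:480],(800,372),interpolation=cv2.INTER_CUBIC)
b=cv2.resize(S[170:310,170:520],(560,224),interpolation=cv2.INTER_CUBIC)
b=cv2.copyMakeBorder(b,0,0,0,240,cv2.BORDER_CONSTANT)
cv2.imwrite("pics/c1.png",np.vstack([a,b]))
H=cv2.cvtColor(T,cv2.COLOR_BGR2HSV);G=cv2.cvtColor(S,cv2.COLOR_BGR2HSV)
for u,v in[(336,190),(334,225),(334,205),(415,187),(378,160),(211,200),(260,190),(237,187),(300,160)]:print("T",u,v,H[v,u])
for u,v in[(305,228),(322,205),(232,202),(185,215),(380,260),(442,270),(410,265),(340,260)]:print("S",u,v,G[v,u])
E
```

```text
T 336 190 [153  16 191]
T 334 225 [ 12 144  90]
T 334 205 [153  16 188]
T 415 187 [  2  17 215]
T 378 160 [ 13 130 181]
T 211 200 [ 18 101 224]
T 260 190 [ 18 100 224]
T 237 187 [ 11 139  88]
T 300 160 [ 12 151 159]
S 305 228 [147  14 197]
S 322 205 [ 10 119  88]
S 232 202 [ 16  15 227]
S 185 215 [ 14 137 195]
S 380 260 [ 19 106 233]
S 442 270 [ 19 106 233]
S 410 265 [ 13 161  95]
S 340 260 [ 13 163 171]
```

View pics/c1.png

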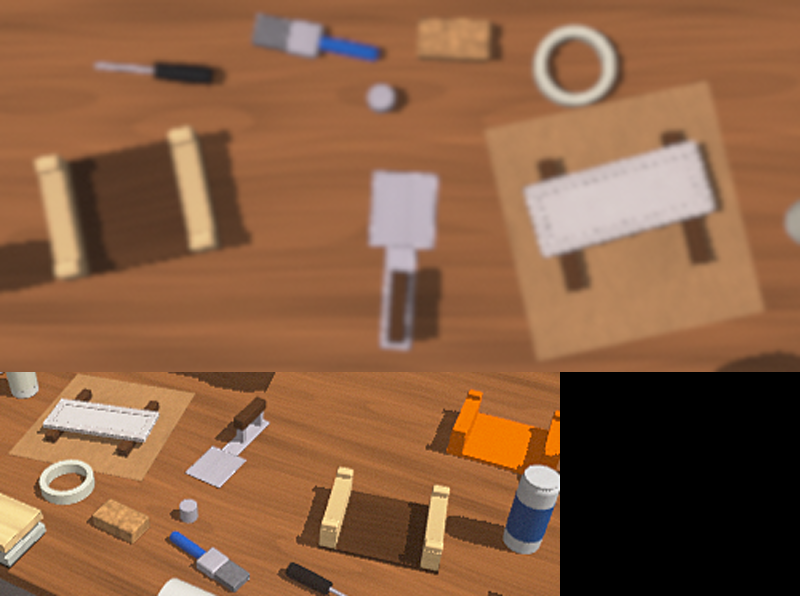

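The crop confirms it: rack saddles at top-view px (211,193) and (260,184), the lifter with its blade forward, and the front across two dark battens. Now the measurements.

```bash
python3 - <<'E'
from h import *
T=cv2.imread("pics/top0.png");S=cv2.imread("pics/scene0.png")
H=cv2.cvtColor(T,cv2.COLOR_BGR2HSV).astype(int);G=cv2.cvtColor(S,cv2.COLOR_BGR2HSV).astype(int)
def win(m,u0,u1,v0,v1):
    o=np.zeros_like(m);o[v0:v1,u0:u1]=m[v0:v1,u0:u1];return o
white=lambda h:(h[...,1]<60)&(h[...,2]>140)
wood=lambda h:(h[...,1]<125)&(h[...,2]>195)&(h[...,1]>60)
dark=lambda h:(h[...,2]<125)
print("front T",rect("top",win(white(H),370,460,155,215),.031))
print("front S",rect("scene",win(white(G),190,280,180,225),.031))
print("blade T",rect("top",win(white(H),318,355,170,205),.003))
print("blade S",rect("scene",win(white(G),280,330,216,250),.003))
print("lifter white T",rect("top",win(white(H),318,355,170,250),.003))
sat=win(dark(H),329,340,208,239); print("handle T",rect("top",sat,.063))
for n,a in(("L",(200,222,165,220)),("R",(245,275,155,212))):
    print("saddle T",n,rect("top",win(wood(H),*a),.060))
for n,a in(("R",(365,395,225,288)),("L",(425,455,235,298))):
    print("saddle S",n,rect("scene",win(wood(G),*a),.060))
sheet=win((abs(H[...,0]-13)<4)&(H[...,1]<140)&(H[...,2]>165),355,480,135,250)
print("sheet",rect("top",sheet,0))
hs=win(dark(G),312,342,183,214);v,u=np.nonzero(hs);print("handle S px",u.min(),u.max(),v.min(),v.max(),len(u))
E
```

```text
front T (array([ 568.4, -312.9]), array([ 98.2, 227.4]), -75.7, 1757, array([ 567.9, -312.9]))
front S (array([ 574.8, -305.3]), array([106.8, 229.9]), -76.2, 1163, array([ 573.2, -304. ]))
blade T (array([563. , -45.1]), array([85.3, 99.4]), -4.6, 641, array([563.1, -44.9]))
blade S (array([549.7, -39.6]), array([ 86.3, 134.4]), -3.1, 588, array([560.9, -40.1]))
lifter white T (array([499.9, -40. ]), array([ 85.3, 226. ]), -4.6, 813, array([542.9, -42.4]))
handle T (array([439.8, -38.9]), array([30.1, 86.9]), -1.3, 216, array([437.6, -39.3]))
saddle T L (array([560. , 379.8]), array([ 31.5, 151.9]), 10.7, 322, array([558.2, 379. ]))
saddle T R (array([590.7, 215.2]), array([ 30.6, 151.9]), 11.1, 305, array([588.9, 214.2]))
saddle S R (array([605.7, 224.1]), array([ 34.9, 182.1]), 10.9, 413, array([602.3, 223.8]))
saddle S L (array([573.8, 384.7]), array([ 30.3, 127.5]), 11.1, 347, array([577. , 385.6]))
sheet (array([ 545.2, -321.9]), array([296.9, 306.2]), 11.4, 4777, array([ 534.4, -319.6]))
handle S px 312 335 186 213 338
```

```bash
cat >> h.py <<'E'
def yaw(o): 
    x=Ro.from_quat(o["tcp_rot"]).as_matrix()[:,0]; return np.degrees(np.arctan2(x[1],x[0]))
def plan(p,yw):
    "tool-z turn (rad) then shift (mm) in the level tool axes after it; p mm"
    o=r.observe(); R=Ro.from_quat(o["tcp_rot"]).as_matrix(); a=np.radians(yw)
    D=np.array([[np.cos(a),np.sin(a),0],[np.sin(a),-np.cos(a),0],[0,0,-1]])
    print("t",round(o["time_s"],2),"yaw",round(yaw(o),2),"pos",np.round(1e3*o["eef_pos"],1),"tilt",np.round(1e3*R[:2,2],1),"F",np.round(o["force"],1),"grip",round(o["grip_width"],3))
    print("turn",np.round(Ro.from_matrix(R.T@D).as_rotvec(),3),"shift",np.round(D.T@(np.array(p)-1e3*o["eef_pos"]),1))
E
python3 - <<'E'
from h import *
plan([438.5,-38.5,150],-3.6)
T=cv2.imread("pics/top0.png");H=cv2.cvtColor(T,cv2.COLOR_BGR2HSV).astype(int)
# batten ends: dark stubs; sheet edges angle via fitted lines
m=(H[...,2]<110).astype(np.uint8)
for n,a in(("Lfar",(385,398,165,180)),("Lnear",(392,405,203,222)),("Rfar",(428,442,155,170)),("Rnear",(438,452,192,213))):
    v,u=np.nonzero(m[a[2]:a[3],a[0]:a[1]]);print(n,np.round(plane("top",[[u.mean()+a[0],v.mean()+a[2]]],.02)[0]*1e3,1),len(u),u.min()+a[0],u.max()+a[0],v.min()+a[2],v.max()+a[2])
w=((H[...,1]<60)&(H[...,2]>140))
for lo,hi in((176,202),(210,240)):
    c=[]
    for v in range(lo,hi):
        u=np.nonzero(w[v,318:355])[0]+318
        if len(u):c.append((u.min(),v));c.append((u.max(),v))
    P=plane("top",c,.003)*1e3; A=P[0::2];B=P[1::2]
    print("edge angles",[round(np.degrees(np.arctan(np.polyfit(Q[:,0],Q[:,1],1)[0])),2) for Q in(A,B)], np.round(A[[0,-1],:2],0).tolist(),np.round(B[[0,-1],:2],0).tolist())
E
```

```text
t 0.1 yaw 24.8 pos [ 241.  -521.4  209.7] tilt [-0.4  1.7] F [0.2 0.7 0.7] grip 1.0
turn [-0.002  0.     0.496] shift [ 166.8 -494.4   59.7]
Lfar [ 608.8 -230.7   20. ] 36 386 393 174 178
Lnear [ 480.9 -255.9   20. ] 90 394 402 206 219
Rfar [ 643.9 -384.9   20. ] 18 431 437 164 166
Rnear [ 515.5 -410.    20. ] 113 438 447 194 209
edge angles [np.float64(-4.99), np.float64(4.37)] [[612.0, -12.0], [528.0, -3.0]] [[612.0, -36.0], [526.0, -83.0]]
edge angles [np.float64(-5.22), np.float64(-13.23)] [[496.0, -23.0], [396.0, -14.0]] [[496.0, -58.0], [396.0, -49.0]]
```

```bash
python3 -m jog '[[[-1,0,0,0,0,0,0.173],[-1,0,0,0,0,0,0.172],[-1,0,0,0,0,0,0.172],[-1,16,-50,0,0,0,0],[-1,16,-50,0,0,0,0],[-1,16,-50,0,0,0,0],[-1,16,-50,0,0,0,0],[-1,16,-50,0,0,0,0],[-1,16,-50,0,0,0,0],[-1,16,-50,0,0,0,0],[-1,16,-50,0,0,0,0],[-1,16,-50,0,0,0,0]]]'
python3 -c "
from h import *
plan([438.4,-36.5,110],-4.8)"
```

```text
time_s: 1.6
eef_pos: [0.4227, -0.0839, 0.2104]
tcp_rot: [0.999, -0.042, 0.0, 0.0]
force: [-0.4, 0.8, 1.4]
grip_width: 0.998
grasp_force: 0.0
t 1.6 yaw -4.83 pos [422.7 -83.9 210.4] tilt [ 0. -0.] F [-0.4  0.8  1.4] grip 0.998
turn [ 0.    -0.    -0.001] shift [ 11.7 -48.6 100.4]
```

```bash
python3 -m jog '[[[-1,12,-48.5,25,0,0,0],[-1,0,0,50,0,0,0],[-1,0,0,50,0,0,0],[-1,0,0,30,0,0,0],[-1,0,0,13.4,0,0,0],[-1,0,0,0,0,0,0]]]'
python3 - <<'E'
from h import *
plan([438.4,-36.5,42],-4.8)
cv2.imwrite("pics/s2.png",cv2.resize(r.camera("scene")[110:260,220:420,::-1],(800,600),interpolation=cv2.INTER_CUBIC))
E
```

```text
time_s: 2.35
eef_pos: [0.4381, -0.0383, 0.0419]
tcp_rot: [0.999, -0.042, -0.001, -0.0]
force: [0.1, 0.3, 0.7]
grip_width: 1.0
grasp_force: 0.0
t 2.35 yaw -4.83 pos [438.1 -38.3  41.9] tilt [-1.3  0.5] F [0.1 0.3 0.7] grip 1.0
turn [-0.     0.001 -0.001] shift [ 0.1 -1.8 -0.1]
```

View pics/s2.png

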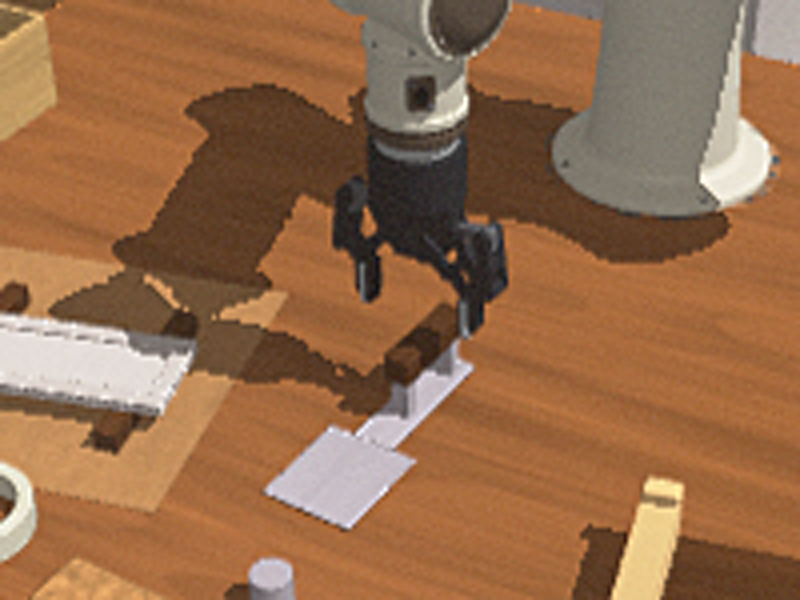

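The fingers straddle the handle at crop (425,340). I'll check the fore-aft fit by projection before closing.

```bash
python3 - <<'E'
from h import *
f=lambda X:np.round((proj("scene",X)-[220,110])*4)
print(f([[.4383,-.0383,.05],[.4,-.035,.063],[.48,-.042,.063]]))
for uv in [(425,340),(400,362),(452,312)]: print(np.round(1e3*plane("scene",[220+uv[0]/4,110+uv[1]/4],.055)))
E
```

```text
[[418. 338.]
 [443. 302.]
 [389. 352.]]
[[444. -29.  55.]]
[[478. -33.  55.]]
[[400. -27.  55.]]
```

```bash
python3 -m jog '[[[1,0,0,0,0,0,0],[1,0,0,0,0,0,0],[1,0,0,0,0,0,0],[1,0,0,0,0,0,0],[1,0,0,0,0,0,0],[1,0,0,0,0,0,0],[1,0,0,0,0,0,0],[1,0,0,0,0,0,0]]]'
python3 -m jog '[[[1,0,0,-10,0,0,0],[1,0,0,-30,0,0,0],[1,0,0,-40,0,0,0],[1,0,0,-40,0,0,0],[1,0,0,0,0,0,0],[1,0,0,0,0,0,0]]]'
python3 - <<'E'
from h import *
plan([438.4,-36.5,42],-4.8)
A=r.camera("scene");B=r.camera("top");np.savez("lift.npz",A=A,B=B)
a=cv2.resize(A[110:260,220:420,::-1],(400,300),interpolation=cv2.INTER_CUBIC);b=cv2.resize(B[140:290,250:450,::-1],(400,300),interpolation=cv2.INTER_CUBIC)
cv2.imwrite("pics/s3.png",np.hstack([a,b]))
E
```

```text
time_s: 3.4
eef_pos: [0.4382, -0.0353, 0.0445]
tcp_rot: [0.999, -0.042, -0.001, -0.003]
force: [-10.6, 14.7, 28.6]
grip_width: -0.0
grasp_force: 13.4
time_s: 4.15
eef_pos: [0.4381, -0.0383, 0.1615]
tcp_rot: [0.999, -0.042, -0.0, -0.0]
force: [0.6, 0.5, 0.1]
grip_width: -0.0
grasp_force: 0.0
t 4.15 yaw -4.83 pos [438.1 -38.3 161.5] tilt [-0.9  0.2] F [0.6 0.5 0.1] grip -0.0
turn [-0.     0.001 -0.001] shift [  0.2  -1.8 119.5]
```

View pics/s3.png

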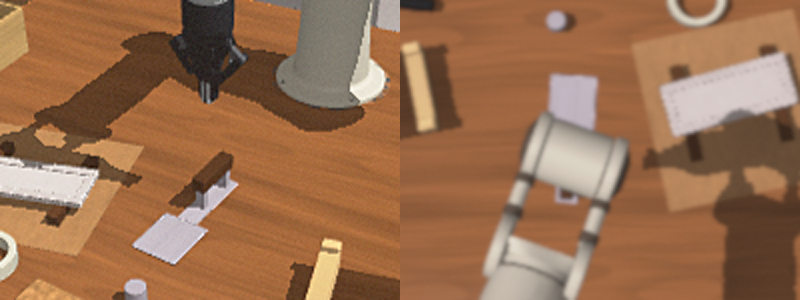

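```bash
python3 - <<'E'
from h import *
f=lambda X:np.round((proj("scene",X)-[220,110])*4)
print("closed tip",f([.438,-.038,.1505]), "seen 416,203")
a=np.radians(-4.8); y=np.array([np.sin(a),-np.cos(a)])
for s in(.045,-.045):
  for z in (.031,.044,.06,.08): print(s,z,f([.438+s*y[0],-.038+s*y[1],z]))
d=np.load("lift.npz")
T=d["B"];H=cv2.cvtColor(T,cv2.COLOR_RGB2HSV).astype(int);w=(H[...,1]<60)&(H[...,2]>140)
m=np.zeros_like(w);m[170:203,318:355]=w[170:203,318:355];print(rect("top",m,.003))
G=cv2.cvtColor(d["A"],cv2.COLOR_RGB2HSV).astype(int);w=(G[...,1]<60)&(G[...,2]>140)
v,u=np.nonzero(w[216:250,280:330]); print("blade scene extents",u.min()+280,u.max()+280,v.min()+216,v.max()+216)
X=np.array([[47,40],[47,-40],[-47,-40],[-47,40]])/1000
Rz=np.array([[np.cos(a),-np.sin(a)],[np.sin(a),np.cos(a)]])
P=X@Rz.T+[.563,-.045]; print("pred",np.round(proj("scene",np.c_[P,np.full(4,.003)]),1))
E
```

```text
closed tip [[417. 234.]] seen 416,203
0.045 0.031 [[372. 339.]]
0.045 0.044 [[372. 327.]]
0.045 0.06 [[371. 311.]]
0.045 0.08 [[371. 291.]]
-0.045 0.031 [[465. 375.]]
-0.045 0.044 [[466. 362.]]
-0.045 0.06 [[466. 346.]]
-0.045 0.08 [[466. 326.]]
(array([567.5, -45.4]), array([85.2, 90.3]), -4.8, 556, array([568.9, -46.9]))
blade scene extents 286 323 216 241
pred [[305.9 240.8]
 [284.5 231.4]
 [302.  215. ]
 [322.9 223.5]]
```

The fingers shut on top of the handle. Two things agree: the closed tip appears about 30 px higher in the crop than it should, and contact at z = 63 mm came with the TCP reading 44.5. So the real fingertips are about 30 mm higher than reported. The lifter hasn't moved. I'll regrasp 30 mm lower, checking force on the way down.

```bash
python3 -m jog '[[[-1,0,-3,20,0,0,0],[-1,0,0,20,0,0,0],[-1,0,0,20,0,0,0],[-1,0,0,20,0,0,0],[-1,0,0,20,0,0,0],[-1,0,0,20,0,0,0],[-1,0,0,10,0,0,0],[-1,0,0,10,0,0,0],[-1,0,0,9,0,0,0],[-1,0,0,0,0,0,0]]]'
python3 - <<'E'
from h import *
plan([438.4,-36.5,12.5],-4.8)
cv2.imwrite("pics/s4.png",cv2.resize(r.camera("scene")[150:250,260:360,::-1],(600,600),interpolation=cv2.INTER_CUBIC))
E
```

```text
time_s: 5.5
eef_pos: [0.4383, -0.0352, 0.0127]
tcp_rot: [0.999, -0.042, -0.001, -0.0]
force: [0.9, -0.2, 0.5]
grip_width: 0.998
grasp_force: 0.0
t 5.5 yaw -4.83 pos [438.3 -35.2  12.7] tilt [-1.1  0.4] F [ 0.9 -0.2  0.5] grip 0.998
turn [-0.     0.001 -0.   ] shift [0.2 1.3 0.2]
```

View pics/s4.png

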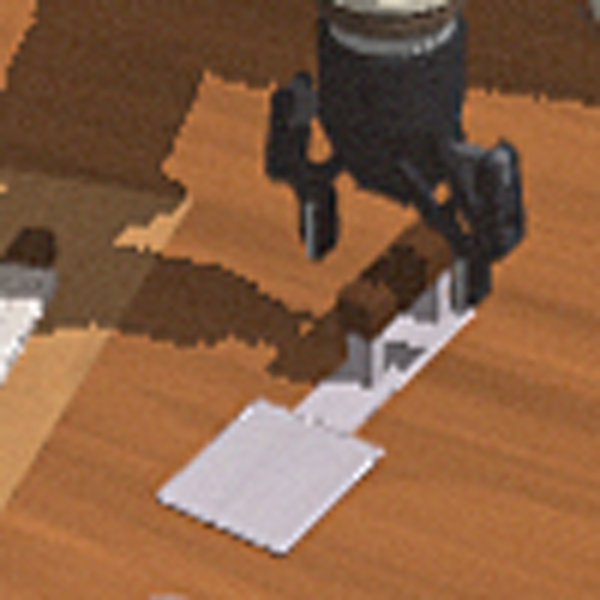

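The fingers now straddle the handle below its top: tips at crop (318,258) and (470,305), handle centre at about (400,275). Closing.

```bash
python3 -m jog '[[[1,0,0,0,0,0,0],[1,0,0,0,0,0,0],[1,0,0,0,0,0,0],[1,0,0,0,0,0,0],[1,0,0,0,0,0,0],[1,0,0,0,0,0,0],[1,0,0,0,0,0,0],[1,0,0,0,0,0,0]]]'
```

```text
time_s: 6.55
eef_pos: [0.4392, -0.0354, 0.0136]
tcp_rot: [0.999, -0.042, 0.0, 0.0]
force: [-0.2, 1.3, 5.9]
grip_width: 0.274
grasp_force: 60.1
```

```bash
python3 -m jog '[[[1,0,0,-10,0,0,0],[1,0,0,-20,0,0,0],[1,0,0,-30,0,0,0],[1,0,0,-40,0,0,0],[1,0,0,0,0,0,0],[1,0,0,0,0,0,0]]]'
python3 - <<'E'
from h import *
plan([311.5,-378,113],14.2)
A=r.camera("scene");B=r.camera("top");np.savez("lift2.npz",A=A,B=B)
H=cv2.cvtColor(B,cv2.COLOR_RGB2HSV).astype(int);w=(H[...,1]<60)&(H[...,2]>140)
m=np.zeros_like(w);m[150:203,310:360]=w[150:203,310:360];print(rect("top",m,.103))
G=cv2.cvtColor(A,cv2.COLOR_RGB2HSV).astype(int)
cv2.imwrite("pics/s5.png",cv2.resize(A[110:260,240:400,::-1],(640,600),interpolation=cv2.INTER_CUBIC))
o=r.observe();p=1e3*o["eef_pos"];a=np.radians(yaw(o));R=np.array([[np.cos(a),-np.sin(a)],[np.sin(a),np.cos(a)]])
for z in (.100,):
  P=(np.array([[172,40],[172,-40],[78,-40],[78,40]])@R.T+p[:2])/1e3
  q=proj("scene",np.c_[P,np.full(4,z)]);print("pred crop",np.round((q-[240,110])*4).tolist());print("pred top",np.round(proj("top",np.c_[P,np.full(4,z)]),1).tolist())
v,u=np.nonzero(m);print(u.min(),u.max(),v.min(),v.max())
E
```

```text
time_s: 7.3
eef_pos: [0.4377, -0.0351, 0.1121]
tcp_rot: [0.999, -0.042, -0.001, -0.0]
force: [-0.6, -0.4, -2.4]
grip_width: 0.265
grasp_force: 59.2
t 7.3 yaw -4.83 pos [437.7 -35.1 112.1] tilt [-2.1  0.6] F [-0.6 -0.4 -2.4] grip 0.265
turn [-0.001  0.002 -0.332] shift [-206.5  301.5   -0.9]
(array([561.1, -46.3]), array([85.3, 96. ]), -1.4, 706, array([561.4, -46.9]))
pred crop [[259.0, 422.0], [170.0, 386.0], [243.0, 322.0], [330.0, 355.0]]
pred top [[325.0, 173.0], [349.2, 174.5], [347.5, 202.8], [323.2, 201.3]]
318 349 150 202
```

View pics/s5.png

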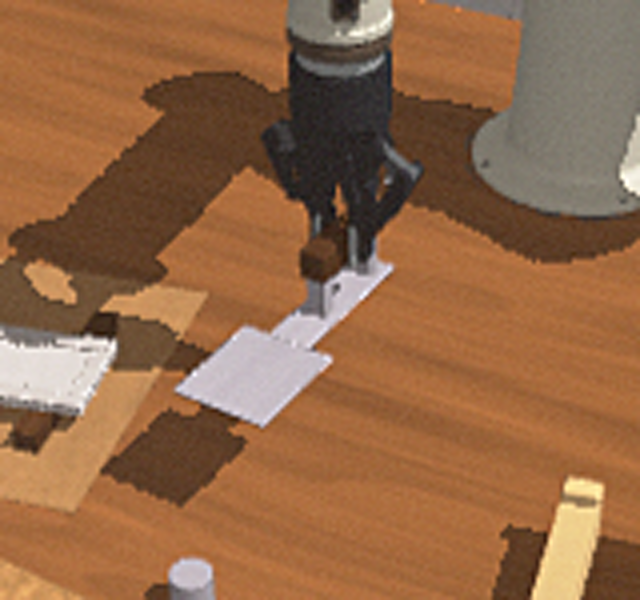

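The lifter is in hand and level: the blade corners at crop (263,425), (175,390) and (332,357) are within 1 px of prediction. On to the pre-insert pose.

```bash
python3 -m jog '[[[1,0,0,0,0,0,-0.166],[1,0,0,0,0,0,-0.166],[1,-29.5,43,0,0,0,0],[1,-29.5,43,0,0,0,0],[1,-29.5,43,0,0,0,0],[1,-29.5,43,0,0,0,0],[1,-29.5,43,0,0,0,0],[1,-29.5,43,0,0,0,0],[1,-29.5,43,0,0,0,0],[1,0,0,0,0,0,0]]]'
python3 -c "
from h import *
plan([311.5,-378,20.5],14.2)"
```

```text
time_s: 8.65
eef_pos: [0.3106, -0.3802, 0.1121]
tcp_rot: [0.993, 0.121, -0.001, -0.0]
force: [-0.1, 0.7, -2.5]
grip_width: 0.264
grasp_force: 59.8
t 8.65 yaw 13.95 pos [ 310.6 -380.2  112.1] tilt [-1.1  0.6] F [-0.1  0.7 -2.5] grip 0.264
turn [-0.001  0.001 -0.004] shift [ 1.4 -1.9 91.6]
```

```bash
python3 -m jog '[[[1,0,-2,25,0,0,-0.004],[1,0,0,25,0,0,0],[1,0,0,20,0,0,0],[1,0,0,12,0,0,0],[1,0,0,9.5,0,0,0],[1,0,0,0,0,0,0],[1,0,0,0,0,0,0]]]'
python3 - <<'E'
from h import *
plan([447.2,-343.6,20.5],14.2)
A=r.camera("scene");B=r.camera("top")
a=cv2.resize(A[160:240,170:290,::-1],(800,533),interpolation=cv2.INTER_CUBIC)
cv2.imwrite("pics/s6.png",a)
H=cv2.cvtColor(B,cv2.COLOR_RGB2HSV).astype(int);w=(H[...,1]<60)&(H[...,2]>140)
m=np.zeros_like(w);m[155:215,370:460]=w[155:215,370:460];print("front",rect("top",m,.031))
m=np.zeros_like(w);m[213:260,380:440]=w[213:260,380:440];print("blade",rect("top",m,.01))
E
```

```text
time_s: 9.52
eef_pos: [0.3122, -0.3764, 0.0223]
tcp_rot: [0.992, 0.126, 0.0, 0.001]
force: [-0.0, 0.2, -1.9]
grip_width: 0.27
grasp_force: 59.7
t 9.53 yaw 14.43 pos [ 312.2 -376.4   22.3] tilt [ 0.6 -1.1] F [-0.   0.2 -1.9] grip 0.27
turn [ 0.001 -0.     0.004] shift [138.9   1.3   1.8]
front (array([ 568.4, -312.9]), array([ 98.2, 227.4]), -75.7, 1757, array([ 567.9, -312.9]))
blade (array([ 409.9, -353.2]), array([ 87.5, 146.2]), 15.0, 794, array([ 420.6, -349.4]))
```

View pics/s6.png

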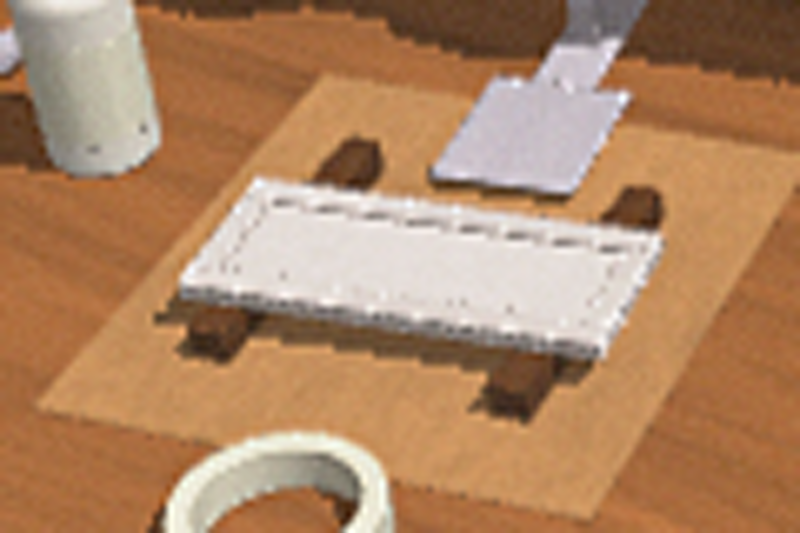

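The blade sits between the battens and in line with the front: blade at crop (532,135), front centre at (423,265). The top view agrees to 1 mm. Inserting.

```bash
python3 -m jog '[[[1,10,2,1,0,0,0.004],[1,15,0,0,0,0,0],[1,15,0,0,0,0,0],[1,15,0,0,0,0,0],[1,15,0,0,0,0,0],[1,15,0,0,0,0,0],[1,15,0,0,0,0,0],[1,15,0,0,0,0,0],[1,15,0,0,0,0,0],[1,9,0,0,0,0,0],[1,0,0,0,0,0,0],[1,0,0,0,0,0,0]]]'
python3 - <<'E'
from h import *
plan([447.2,-343.6,20.5],14.2)
B=r.camera("top")
H=cv2.cvtColor(B,cv2.COLOR_RGB2HSV).astype(int);w=(H[...,1]<60)&(H[...,2]>140)
m=np.zeros_like(w);m[155:213,370:460]=w[155:213,370:460];print("front",rect("top",m,.031))
E
```

```text
time_s: 11.12
eef_pos: [0.4468, -0.3437, 0.0206]
tcp_rot: [0.992, 0.123, -0.0, -0.0]
force: [-0.5, -0.1, -2.5]
grip_width: 0.271
grasp_force: 59.8
t 11.12 yaw 14.19 pos [ 446.8 -343.7   20.6] tilt [-0.5  0.2] F [-0.5 -0.1 -2.5] grip 0.271
turn [-0.  0. -0.] shift [ 0.4 -0.   0.1]
front (array([ 548.6, -318. ]), array([139.2, 227.5]), -75.7, 1876, array([ 563.8, -313.4]))
```

```bash
python3 -m jog '[[[1,0,0,-4,0,0,0],[1,0,0,-4,0,0,0],[1,0,0,-3,0,0,0],[1,0,0,-3,0,0,0],[1,0,0,-4,0,0,0],[1,0,0,-8,0,0,0],[1,0,0,-12,0,0,0],[1,0,0,-12,0,0,0],[1,0,0,-6,0,0,0],[1,0,0,0,0,0,0],[1,0,0,0,0,0,0]]]'
python3 - <<'E'
from h import *
plan([447.2,-343.6,113],14.2)
A=r.camera("scene");cv2.imwrite("pics/s7.png",cv2.resize(A[120:240,180:340,::-1],(800,600),interpolation=cv2.INTER_CUBIC))
B=r.camera("top")
H=cv2.cvtColor(B,cv2.COLOR_RGB2HSV).astype(int);w=(H[...,1]<60)&(H[...,2]>140)
m=np.zeros_like(w);m[140:211,370:460]=w[140:211,370:460];m=cv2.morphologyEx(m.astype(np.uint8),cv2.MORPH_OPEN,np.ones((15,15)));print("front",rect("top",m,.07))
E
```

```text
time_s: 12.55
eef_pos: [0.4469, -0.3434, 0.0763]
tcp_rot: [0.992, 0.124, -0.0, -0.0]
force: [-0.1, 0.6, -4.6]
grip_width: 0.272
grasp_force: 59.6
t 12.55 yaw 14.2 pos [ 446.9 -343.4   76.3] tilt [-0.6  0.7] F [-0.1  0.6 -4.6] grip 0.272
turn [-0.001  0.    -0.   ] shift [  0.3   0.3 -36.7]
front (array([ 562.3, -314.9]), array([110.6, 227.6]), -76.1, 1750, array([ 567.2, -312.7]))
```

View pics/s7.png

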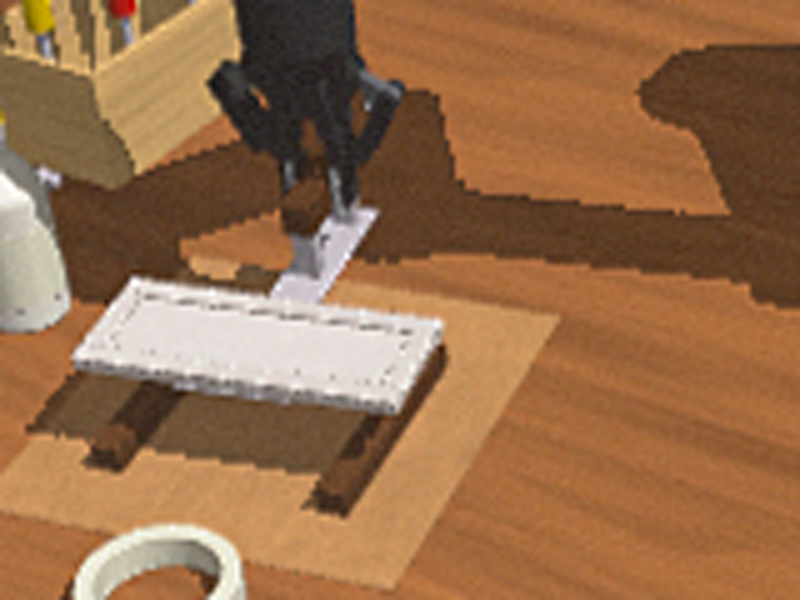

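The front sits level on the blade, clear of the battens, with its centre where predicted. Raise, turn and check.

```bash
python3 -m jog '[[[1,0,0,-5,0,0,0.01],[1,0,0,-10,0,0,0.02],[1,0,0,-12,0,0,0.02],[1,0,0,-7,0,0,0.009],[1,0,0,-3,0,0,0],[1,0,0,0,0,0,0]]]'
python3 -c "
from h import *
plan([452.2,274,113],10.8)"
```

```text
time_s: 13.4
eef_pos: [0.4472, -0.3437, 0.1139]
tcp_rot: [0.996, 0.094, 0.0, 0.0]
force: [-0.8, 0.2, -4.1]
grip_width: 0.271
grasp_force: 59.6
t 13.4 yaw 10.82 pos [ 447.2 -343.7  113.9] tilt [ 0.2 -0.2] F [-0.8  0.2 -4.1] grip 0.271
turn [ 0. -0.  0.] shift [ 120.7 -605.9    0.9]
```

```bash
python3 -m jog '[[[1,1,-5,0,0,0,0],[1,2,-10,0,0,0,0],[1,3,-15,0,0,0,0],[1,4,-20,0,0,0,0],[1,5,-25,0,0,0,0],[1,6,-30,0,0,0,0],[1,6,-30,0,0,0,0],[1,6,-30,0,0,0,0],[1,6,-30,0,0,0,0],[1,6,-30,0,0,0,0],[1,6,-30,0,0,0,0],[1,6,-30,0,0,0,0]]]'
python3 -m jog '[[[1,6,-30,0,0,0,0],[1,6,-30,0,0,0,0],[1,6,-30,0,0,0,0],[1,6,-30,0,0,0,0],[1,6,-30,0,0,0,0],[1,6,-30,0,0,0,0],[1,6,-30,0,0,0,0],[1,5,-25,0,0,0,0],[1,4,-20,0,0,0,0],[1,3.4,-17,0,0,0,0],[1,2.6,-13,0,0,0,0],[1,2,-10,0,0,0,0]]]'
python3 -m jog '[[[1,1.4,-7,0,0,0,0],[1,1,-5,0,0,0,0],[1,0.8,-4,0,0,0,0],[1,0,0,0,0,0,0],[1,0,0,0,0,0,0]]]'
python3 -c "
from h import *
plan([452.2,274,113],10.8)"
```

```text
time_s: 14.9
eef_pos: [0.4489, -0.0507, 0.1137]
tcp_rot: [0.996, 0.095, 0.0, -0.0]
force: [-0.1, -1.3, -3.7]
grip_width: 0.267
grasp_force: 59.6
time_s: 16.4
eef_pos: [0.452, 0.2485, 0.1137]
tcp_rot: [0.996, 0.094, -0.0, -0.0]
force: [0.5, 1.0, -5.1]
grip_width: 0.269
grasp_force: 59.6
time_s: 17.02
eef_pos: [0.4524, 0.2639, 0.1137]
tcp_rot: [0.996, 0.094, -0.0, 0.0]
force: [-0.4, 0.7, -4.3]
grip_width: 0.274
grasp_force: 59.6
t 17.02 yaw 10.8 pos [452.4 263.9 113.7] tilt [-0.2 -0.2] F [-0.4  0.7 -4.3] grip 0.274
turn [0. 0. 0.] shift [  1.7 -10.    0.7]
```

```bash
cat > fr.py <<'E'
from h import *
def front(z,n="top"):
    B=r.camera(n);H=cv2.cvtColor(B,cv2.COLOR_RGB2HSV).astype(int);w=(H[...,1]<60)&(H[...,2]>140)
    m=np.zeros_like(w);b=(190,292,140,240) if n=="top" else (355,470,190,310)
    m[b[2]:b[3],b[0]:b[1]]=w[b[2]:b[3],b[0]:b[1]];m=cv2.morphologyEx(m.astype(np.uint8),cv2.MORPH_OPEN,np.ones((13,13)) if n=="top" else np.ones((9,9)))
    v,u=np.nonzero(m);print(n,u.min(),u.max(),v.min(),v.max(),rect(n,m,z));return m
E
python3 - <<'E'
from fr import *
plan([452.2,274,113],10.8)
front(.1145);front(.1145,"scene")
E
```

```text
t 17.02 yaw 10.8 pos [452.4 263.9 113.7] tilt [-0.2 -0.2] F [-0.4  0.7 -4.3] grip 0.274
turn [0. 0. 0.] shift [  1.7 -10.    0.7]
top 196 268 168 231 (array([528.3, 297.2]), array([186.3, 263. ]), -79.2, 2912, array([537.6, 307.4]))
scene 368 445 221 255 (array([568.1, 280. ]), array([125. , 205.3]), -78.1, 1700, array([584.1, 283.7]))
```

```bash
python3 - <<'E'
from h import *
a=np.radians(10.8);R=np.array([[np.cos(a),-np.sin(a)],[np.sin(a),np.cos(a)]])
P=(np.array([[45,110],[45,-110],[-45,-110],[-45,110]])@R.T+[575.5,287.4])/1e3
print("pred top",np.round(proj("top",np.c_[P,np.full(4,.1145)]),1).tolist());print("pred scene top-face",np.round(proj("scene",np.c_[P,np.full(4,.1145)]),1).tolist())
print("pred scene bottom",np.round(proj("scene",np.c_[P,np.full(4,.1035)]),1).tolist())
for n,b in(("top",(185,292,150,205)),("scene",(355,460,205,275))):
    B=r.camera(n);H=cv2.cvtColor(B,cv2.COLOR_RGB2HSV).astype(int);w=(H[...,1]<50)&(H[...,2]>(160))
    m=w[b[2]:b[3],b[0]:b[1]]
    for v in range(0,m.shape[0],5):
        u=np.nonzero(m[v])[0]
        if len(u):print(n,v+b[2],u.min()+b[0],u.max()+b[0],len(u),end="; ")
    for u in range(10,m.shape[1],12):
        v=np.nonzero(m[:,u])[0]
        if len(v):print(n,"col",u+b[0],v.min()+b[2],v.max()+b[2],end="; ")
    print()
E
```

```text
pred top [[199.0, 179.1], [264.7, 165.1], [270.1, 191.8], [204.1, 205.8]]
pred scene top-face [[450.5, 256.2], [364.4, 239.3], [371.7, 218.2], [453.1, 233.2]]
pred scene bottom [[449.8, 259.4], [364.2, 242.4], [371.4, 221.2], [452.4, 236.3]]
top 170 242 265 24; top 175 220 266 47; top 180 200 267 68; top 185 201 268 68; top 190 202 269 68; top 195 203 254 51; top 200 204 235 30; top col 207 178 204; top col 219 176 204; top col 231 173 204; top col 243 170 198; top col 255 168 194; top col 267 176 192; 
scene 210 420 421 2; scene 215 409 420 6; scene 220 373 419 12; scene 225 371 418 41; scene 230 370 429 57; scene 235 368 453 84; scene 240 366 453 87; scene 245 383 452 68; scene 250 412 452 39; scene 255 421 451 16; scene col 377 221 243; scene col 389 223 245; scene col 401 225 247; scene col 413 220 250; scene col 425 230 252; scene col 437 232 254; scene col 449 234 257;
```

The front's position on the lifter matches prediction to about 1 px in both views. Shift over the rack centre and lower.

```bash
python3 -m jog '[[[1,0.7,-4,0,0,0,0],[1,0.7,-4,0,0,0,0],[1,0.3,-2,5,0,0,0],[1,0,0,10,0,0,0],[1,0,0,10,0,0,0],[1,0,0,8,0,0,0],[1,0,0,3,0,0,0],[1,0,0,0,0,0,0],[1,0,0,0,0,0,0]]]'
python3 - <<'E'
from h import *
plan([452.2,274,58],10.8)
a=np.radians(10.8);R=np.array([[np.cos(a),-np.sin(a)],[np.sin(a),np.cos(a)]])
o=r.observe()["eef_pos"]*1e3;c=o[:2]+125.3*np.array([np.cos(a),np.sin(a)]);print("front c",c)
# rack saddles still visible? re-measure far ends in both views
B=r.camera("top");H=cv2.cvtColor(B,cv2.COLOR_RGB2HSV).astype(int);w=(H[...,1]<125)&(H[...,2]>195)&(H[...,1]>60)
S=(np.array([[75,98],[75,70],[75,-70],[75,-98],[-75,98],[-75,70],[-75,-70],[-75,-98]])@R.T+[575.3,297.5])/1e3
print("pred rack corners z.062",np.round(proj("top",np.c_[S,np.full(8,.062)]),1).tolist())
for v in (164,167,170,173,176,200,205,208,212):
    u=np.nonzero(w[v,190:290])[0]+190;print(v,u.tolist() if len(u)<30 else (u.min(),u.max()))
E
```

```text
time_s: 18.35
eef_pos: [0.4525, 0.2743, 0.0781]
tcp_rot: [0.996, 0.094, 0.0, -0.0]
force: [0.4, 0.5, -3.4]
grip_width: 0.273
grasp_force: 59.6
t 18.35 yaw 10.81 pos [452.5 274.3  78.1] tilt [0.8 0.3] F [ 0.4  0.5 -3.4] grip 0.273
turn [-0.    -0.001  0.   ] shift [-0.4  0.3 20.1]
front c [575.62706998 297.8150327 ]
pred rack corners z.062 [[201.9, 172.0], [210.0, 170.2], [250.4, 161.7], [258.5, 160.0], [210.1, 215.2], [218.3, 213.4], [259.1, 204.8], [267.2, 203.1]]
164 [251, 252, 253, 254, 255, 256, 257, 258]
167 [257, 258, 259]
170 []
173 [203, 204, 205, 206, 207, 208, 209]
176 [203, 204, 205, 206, 207, 208, 209]
200 [259, 260, 261, 262, 263, 264, 265]
205 []
208 []
212 []
```

```bash
python3 -m jog '[[[1,0,0,4,0,0,0],[1,0,0,4,0,0,0],[1,0,0,4,0,0,0],[1,0,0,3,0,0,0],[1,0,0,3,0,0,0],[1,0,0,3,0,0,0],[1,0,0,3,0,0,0],[1,0,0,4,0,0,0],[1,0,0,4,0,0,0],[1,0,0,0,0,0,0],[1,0,0,0,0,0,0]]]'
python3 - <<'E'
from h import *
plan([452.2,274,45],10.8)
a=np.radians(10.8);R=np.array([[np.cos(a),-np.sin(a)],[np.sin(a),np.cos(a)]])
P=(np.array([[45,110],[45,-110],[-45,-110],[-45,110]])@R.T+[575.5,297.8])/1e3
print("pred top",np.round(proj("top",np.c_[P,np.full(4,.061)]),1).tolist());print("pred scene",np.round(proj("scene",np.c_[P,np.full(4,.061)]),1).tolist())
for n,b in(("top",(185,292,150,205)),("scene",(355,460,205,285))):
    B=r.camera(n);H=cv2.cvtColor(B,cv2.COLOR_RGB2HSV).astype(int);w=(H[...,1]<50)&(H[...,2]>(160))
    m=w[b[2]:b[3],b[0]:b[1]]
    for v in range(0,m.shape[0],5):
        u=np.nonzero(m[v])[0]
        if len(u):print(n,v+b[2],u.min()+b[0],u.max()+b[0],len(u),end="; ")
    for u in range(10,m.shape[1],12):
        v=np.nonzero(m[:,u])[0]
        if len(v):print(n,"col",u+b[0],v.min()+b[2],v.max()+b[2],end="; ")
    print()
E
```

```text
time_s: 19.77
eef_pos: [0.4522, 0.2742, 0.0457]
tcp_rot: [0.996, 0.094, 0.0, -0.0]
force: [0.4, -0.0, -2.2]
grip_width: 0.268
grasp_force: 59.8
t 19.77 yaw 10.82 pos [452.2 274.2  45.7] tilt [0.1 0. ] F [ 0.4 -0.  -2.2] grip 0.268
turn [-0. -0.  0.] shift [-0.1  0.2  0.7]
pred top [[200.0, 181.3], [263.7, 167.8], [268.9, 193.6], [205.0, 207.2]]
pred scene [[451.0, 272.5], [367.0, 255.2], [374.0, 233.7], [453.6, 249.1]]
top 170 254 264 11; top 175 230 264 35; top 180 208 266 59; top 185 201 266 66; top 190 202 268 67; top 195 203 262 60; top 200 204 235 32; top col 207 181 204; top col 219 178 204; top col 231 175 204; top col 243 173 199; top col 255 170 196; top col 267 186 194; 
scene 225 422 422 1; scene 230 420 421 2; scene 235 375 421 9; scene 240 374 420 40; scene 245 372 427 54; scene 250 371 453 80; scene 255 369 453 84; scene 260 383 453 69; scene 265 411 452 41; scene 270 399 452 22; scene col 377 235 258; scene col 389 238 260; scene col 401 240 263; scene col 413 239 265; scene col 425 245 268; scene col 437 247 270; scene col 449 250 272;
```

The front is seated: its load is off the wrist and its edges match z = 61 mm. Drawing the lifter out.

```bash
python3 -m jog '[[[1,-6,0,0,0,0,0],[1,-10,0,0,0,0,0],[1,-14,0,0,0,0,0],[1,-15,0,0,0,0,0],[1,-15,0,0,0,0,0],[1,-15,0,0,0,0,0],[1,-15,0,0,0,0,0],[1,-15,0,0,0,0,0],[1,-15,0,0,0,0,0],[1,-15,0,0,0,0,0],[1,-8,0,0,0,0,0],[1,0,0,0,0,0,0]]]'
python3 -c "
from h import *
plan([438,-36,60],-4.8)"
```

```text
time_s: 21.38
eef_pos: [0.3113, 0.2474, 0.0457]
tcp_rot: [0.996, 0.094, 0.0, -0.0]
force: [-0.3, 0.5, -2.2]
grip_width: 0.273
grasp_force: 59.8
t 21.38 yaw 10.83 pos [311.3 247.4  45.7] tilt [0.2 0.1] F [-0.3  0.5 -2.2] grip 0.273
turn [-0.    -0.     0.273] shift [150.  271.8 -14.3]
```

```bash
python3 -m jog '[[[1,0,20,-10,0,0,0],[1,0,40,-10,0,0,0],[1,0,45,0,0,0,0],[1,0,45,0,0,0,0],[1,0,40,0,0,0,0],[1,0,20,0,0,0,0.14],[1,0,0,0,0,0,0.133],[1,0,0,0,0,0,0]]]'
python3 -c "
from h import *
plan([438,-36,40],-4.8)"
```

```text
time_s: 22.38
eef_pos: [0.3517, 0.0407, 0.066]
tcp_rot: [0.999, -0.042, 0.0, 0.0]
force: [0.1, 0.6, -3.6]
grip_width: 0.271
grasp_force: 60.0
t 22.38 yaw -4.8 pos [351.7  40.7  66. ] tilt [ 0.6 -0.2] F [ 0.1  0.6 -3.6] grip 0.271
turn [ 0.    -0.001  0.   ] shift [92.4 69.2 26. ]
```

```bash
python3 -m jog '[[[1,25,20,0,0,0,0],[1,35,25,6,0,0,0],[1,25,20,12,0,0,0],[1,0,0,15,0,0,0],[1,0,0,10,0,0,0],[1,0,0,5,0,0,0],[1,0,0,3,0,0,0],[1,0,0,2,0,0,0],[1,0,0,0,0,0,0]]]'
```

```text
time_s: 23.5
eef_pos: [0.4303, -0.0305, 0.0136]
tcp_rot: [0.999, -0.042, -0.0, -0.0]
force: [-4.3, 1.8, 5.6]
grip_width: 0.272
grasp_force: 61.0
```

```bash
python3 -m jog '[[[-1,0,0,0,0,0,0],[-1,0,0,0,0,0,0],[-1,0,0,0,0,0,0],[-1,0,0,0,0,0,0],[-1,0,0,0,0,0,0],[-1,0,0,-5,0,0,0],[-1,0,0,-30,0,0,0],[-1,0,0,-50,0,0,0],[-1,0,0,-50,0,0,0],[-1,-60,0,-30,0,0,0],[-1,-50,0,0,0,0,0],[-1,0,0,0,0,0,0]]]'
python3 - <<'E'
from h import *
plan([438,-36,40],-4.8)
A=r.camera("scene");B=r.camera("top")
a=cv2.resize(A[150:300,170:470,::-1],(600,300),interpolation=cv2.INTER_CUBIC);b=cv2.resize(B[110:260,180:480,::-1],(600,300),interpolation=cv2.INTER_CUBIC)
cv2.imwrite("pics/s10.png",np.vstack([a,b]))
E
```

```text
time_s: 25.0
eef_pos: [0.3231, -0.0215, 0.1758]
tcp_rot: [0.999, -0.042, 0.001, 0.001]
force: [0.3, 0.1, 0.2]
grip_width: 1.001
grasp_force: 0.0
t 25.0 yaw -4.87 pos [323.1 -21.5 175.8] tilt [ 2.7 -1.5] F [0.3 0.1 0.2] grip 1.001
turn [ 0.001 -0.003 -0.001] shift [115.7   4.8 135.8]
```

View pics/s10.png

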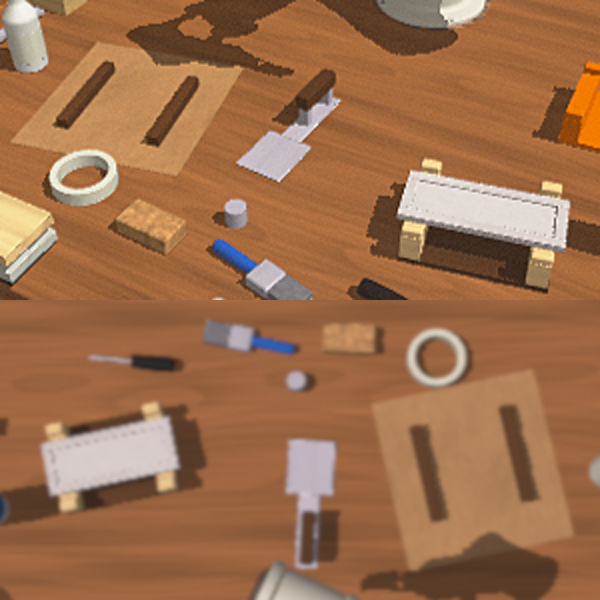

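The front lies level and centred in both saddles (scene crop (483,208), top crop (110,455)). The lifter is flat on the bench at top crop (310,500), well clear of it. Nothing else has moved, so I'm handing in.

```bash
python3 -c "
from station import r
print(r.job_done())"
```

```text
the job is handed in; nothing more can be done
None
```

The job is handed in at about 25 s: the drawer front lies level and about centred across both rack saddles, untouched by the gripper, the lifter is flat on the bench clear of it, and the other things look unmoved; one failed first grasp pressed on the lifter's handle at about 28 N.

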